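# Free the spent spool on the wire pay-off stand

### The job

The wire spool on the pay-off stand has to be changed. With the tip of the screwdriver, push the snug retainer off the spindle on top of the spool until it is clear of the spindle, and lay the screwdriver down flat on the bench. Then push the sprung tension arm back from the spool, past its ratchet click, and finish while still holding it there, so that a colleague can lift the spool off; leave the other things on the bench where they are.

Things in the scene. Friction and masses are not known exactly. Their poses are not given: they have to be found in the camera images.
- stand: wire pay-off stand, fixed: green base plate (x -72 to 118 mm, y -73 to 107 mm) with one upright, nearly empty black wire spool, 80 mm across, its top 92 mm above the bench, and on that a steel disc 68 mm across, top at 95 mm. Origin on the bench below the spool's axis; z up. The tension arm is on the spool's +x side. A thin wire guide, 75 mm high, stands at x -55 to -76, y 85 to 90 mm
- spindle (a point): centre of the top of the spindle's flat round head (18 mm across, 3 mm thick), 103 mm above the bench; the retainer sits under this head
- retainer: spool retainer snapped on under the spindle head: polished U-shaped plate 36 mm wide (x), y -18 to +10 mm, 4 mm thick, with an upturned tab; 30 g. Origin: plate underside, at the start on the spindle axis 95 mm above the bench; axes as the stand's. Its prongs, open to the stand's +y, grip the 10 mm neck: it comes off only towards the stand's -y, with about 12 N in the first 6 mm; it is clear after 18 mm
- retainer_tab (a point): middle of the tab's pushing face, which looks to the stand's +y, 11 mm to the -y side of the retainer's origin and 14.5 mm above it (109.5 mm above the bench). The tab is 28 mm wide, 4 mm thick, 99 to 117 mm above the bench. The spindle head is on its +y side, so a tool coming from +y must pass over the head. Once off, the retainer may lie on the spool or fall to the bench
- screwdriver: flat-blade screwdriver, orange handle, lying on the bench, 200 mm long, 80 g. +x points from handle to blade; origin midway along its length, on the underside, 13 mm below its axis. Handle 26 mm in diameter, x -100 to 0; shaft 6 mm in diameter, x 0 to 100. At the start its blade points within about 40 degrees of the world's -y. Its place may be swapped with that of the pliers
- screwdriver_grip (a point): point on the axis in the handle, 140 mm behind the blade's end, a good place to grip
- screwdriver_tip (a point): end of the blade, on the axis
- tension_swing (a joint): angle of the sprung tension arm, rad: 0 with its felt shoe on the spool, growing as its knob swings to the stand's +x, away from the spool; hard stop at 0.66. A spring pushes it back to 0 with 1.3 x (0.5 + angle) N m. The ratchet tooth meets its pawl at 0.22 and has clicked past at 0.46; the knob takes up to 15 N before the click, about 10 N beyond. The ratchet does not lock: let go and the arm springs back
- tension_arm: the tension arm, an aluminium bar 14 mm wide, 150 mm long, 80 to 90 mm above the bench. Origin on the bench below its upright pivot, 58 mm in x and 75 mm in y from the stand's origin; the arm runs along its own -y, past the spool (at angle 0 its axes are the stand's). The pawl housing stands beyond the pivot, 94 mm high, at stand x 100 to 120, y 75 mm
- tension_knob (a point): upright black knob at the free end of the arm, 150 mm from the pivot: 16 mm in diameter, from 93 to 130 mm above the bench; this point is on its axis, 112 mm above the bench. It can be pushed from the spool's side or pinched from above
- full_spool: bystander: full copper wire spool standing upright, 80 mm across, 70 mm tall, 0.85 kg; origin at the centre of its underside
- pliers: bystander: pliers with orange grips lying flat, 170 mm long, 70 mm wide, 16 mm thick; x towards the jaws; origin on the bench, near the middle
- coil_a: bystander: coil assembly, a small plate on feet with two copper coils and a green terminal block, 66 x 50 mm, 44 mm tall; origin at the centre of its underside
- coil_b: bystander: a coil assembly like coil_a
- coil_c: bystander: a coil assembly like coil_a
- coil_d: bystander: a coil assembly like coil_a
- bobbin: bystander: empty white bobbin standing on end, 36 mm across, 30 mm tall; origin at the centre of its underside

How it is judged:
By the outcome, as a careful person would: the job done as asked, in the order asked, and still so for the second after the job is handed in, while the arm keeps its last pose, push and grip.
It also fails if it takes over 64 s, if anything falls off the work surface, if the arm or the gripper's body presses on something with over 40 N, if the wrist force passes 120 N, or if a joint passes its speed limit or range.

### The arm

A 7-joint arm with a two-finger parallel gripper is mounted at the origin on the work surface. World frame = base frame: x ahead of the robot, y to its left, z up, the work surface at z = 0. Lengths are in mm, angles in degrees, forces in N, time in s.
With the tool pointing down it reaches from about 400 to 750 mm from the base axis. Payload 19.5 kg.
Tool frame: the origin (TCP) lies midway between the tips of the shut fingers; the grasp point (between the pads) lies 19 mm behind it (env.grip_point_offset is the distance from the TCP to the grasp point, in mm); z points along the fingers, y is the direction in which the jaws open and shut (so a half turn about z gives the same grasp; the last joint's range is limited). The gripper opens to 85 mm and grips with 20 to 120 N. Pads are 22 mm wide; open, the fingers measure 114 mm over their backs; the gripper's body (76 mm by 85 mm) begins 54 mm behind the grasp point. The pads swing forward as they close: fully open they stand 13 mm farther back than shut.
Start: joints at [71.58, 40.479, -1.581, 85.061, 1.261, 54.483, -4.326], TCP at [158.787, -552.613, 231.268] pointing down, gripper open.
Joint ranges: [-155.06, 155.06], [-18.47, 123.98], [-90, 86.84], [0, 140.48], [-83.41, 263.41], [0, 116], [-161.91, 161.91]. Speed limits (degrees/s): [108.29, 108.29, 147.25, 147.25, 172.46, 172.46, 172.46].

### API

Orientations are given as [roll, pitch, yaw] about the fixed x, y, z axes, in that order (R = Rz(yaw) Ry(pitch) Rx(roll)).
In Python, from rig import env gives the robot as it stands.
- The arm moves only by the shell command python3 -m inch 'ROWS'. ROWS is JSON, a list of rows, each an object of numbers: "gripper": the finger opening in m, from 0 to 0.0854; "dx", "dy", "dz": the shift along the tool's x, y, z in m; "rx", "ry", "rz": the turn, a rotation vector about the tool's x, y, z in degrees. A call has 1 to 8 rows; each row is the pose to reach, as a shift and turn from the pose measured when the call began, along the tool's axes at that moment; what a row does not reach only later rows make up. A row lasts 1/12 s, in which the tool goes at most 41.7 mm and 7.16 degrees, less where a joint would pass 70% of its speed; a pose out of reach is approached as far as the arm can. A call with a gripper value outside its range is refused whole. The fingers move at their own pace and stop on an object; the grip force is fixed at half the most. Time passes only in rows, so rows that repeat a pose let the fingers close. It gives the time, the measured TCP pose, the force and the opening at its end, in the units of the state.
- env.get_state(): the state, without advancing time (a new reading comes with each control period).
- env.grab_frame(name): name is "side" or "top" or "wrist"; returns (picture, depth): 384x512x3 uint8, red, green, blue; 384x512 float32, mm along the optical axis (not along the pixel's ray), 0 where there is no reading.
- env.get_calibration(name): a dict with "vertical_fov" (degrees; the focal length in pixels is half the picture's height over the tangent of half this angle, whatever the lens; pixels are square), "cx", "cy" (the principal point, pixels), "D" ([k1, k2, p1, p2, k3] as OpenCV has them; the pictures are not rectified), "position" and "orientation" of the camera in the world; the wrist camera has in their place "tool_from_camera" (4x4, takes a point from camera to tool coordinates, whose origin is the TCP and whose axes are the flange's). Camera axes: x right, y down, z forward; pixel columns grow to the right and rows downward; lengths in mm; the calibration is good to about 2 mm. A picture is of the moment at which its call begins: read the wrist's pose just before it. get_calibration takes no time and is no camera call.
- env.hand_in(): hands the job in, once; it reports no verdict.
The state is a dict: "time_s": time; "joint_positions": joint angles; "joint_velocities": joint speeds; "tau": joint torques, N m; "tool_pos": TCP position; "tcp_rot": TCP orientation; "contact_force": force on the tool from outside, world axes, zero at the start; "wrist_torque": the same for the moment, N m; "width": finger opening in mm.
Only numpy, scipy, OpenCV 4.12 (cv2) and the standard library are available. Lean on these libraries where they do the work, as an engineer would, in place of code of your own. Each camera call takes 0.05 s, during which the arm holds its last target.

## Working session

There is one attempt and no reset: what is moved stays moved. The work goes in short steps, Python scripts to look and compute and a shell command to move; the robot and the scene stay as the last step left them, time stands still between calls to the robot, and variables do not carry over. Pictures are saved under pics/ and viewed, and the job is handed in when it is done.

```bash
ls; mkdir -p pics
cat > h.py <<'E'
import numpy as np, cv2, json
from rig import env
from scipy.spatial.transform import Rotation as R
def cam(name):
    c=env.get_calibration(name); f=192/np.tan(np.radians(c['vertical_fov'])/2)
    K=np.array([[f,0,c['cx']],[0,f,c['cy']],[0,0,1]]); return c,K,np.array(c['D'],float)
E
python3 - <<'E'
from h import *
s=env.get_state(); print(s)
for n in ['side','top','wrist']:
    p,d=env.grab_frame(n); cv2.imwrite(f'pics/{n}0.png',p[:,:,::-1]); np.save(f'pics/{n}0.npy',d)
    print(env.get_calibration(n))
E
```

```text
pics
{'time_s': 0.0, 'joint_positions': array([71.57999148, 40.51551724, -1.58198777, 85.08443154,  1.25869303,
       54.4833242 , -4.32516984]), 'joint_velocities': array([-0.07817692,  0.08299754,  0.02512222, -0.01273609, -0.04005316,
       -0.00120872, -0.0059623 ]), 'tau': array([ 1.59935727e-03, -8.83198857e+01,  1.23489462e+00, -2.36163944e+01,
        1.68891298e-02,  6.49758629e-03, -5.59350633e-05]), 'tool_pos': array([ 158.71551212, -552.37509228,  230.81143073]), 'tcp_rot': array([-1.79933993e+02,  9.50525452e-04,  1.60301267e+01]), 'contact_force': array([ 0.61029517,  1.13022588, -0.77204166]), 'wrist_torque': array([0.01833435, 0.06366184, 0.02783924]), 'width': 85.62611485124901}
{'vertical_fov': 54.48272313457669, 'cx': 253.96212161139306, 'cy': 191.8238988820086, 'D': array([-0.08701812,  0.        ,  0.        ,  0.        ,  0.        ]), 'position': array([133.0504893 , 583.68501186, 816.5157625 ]), 'orientation': array([-134.41174877,    0.48662539, -148.23796954])}
{'vertical_fov': 55.31690559695416, 'cx': 257.25734455165957, 'cy': 182.8737017133321, 'D': array([-0.09967427,  0.        ,  0.        ,  0.        ,  0.        ]), 'position': array([ 469.59552407,  -23.55765506, 1227.07091176]), 'orientation': array([-176.180513  ,   -0.72104618,  -91.3710198 ])}
{'vertical_fov': 71.68639876059791, 'cx': 256.93548206642146, 'cy': 194.08292211672517, 'D': array([-0.04830299,  0.        ,  0.        ,  0.        ,  0.        ]), 'tool_from_camera': array([[ 2.83782290e-04, -9.49160689e-01, -3.14791845e-01,
         8.04144113e+01],
       [ 9.99999918e-01,  3.60182595e-04, -1.84531125e-04,
        -6.83778099e-01],
       [ 2.88532234e-04, -3.14791767e-01,  9.49160714e-01,
        -1.41752210e+02],
       [ 0.00000000e+00,  0.00000000e+00,  0.00000000e+00,
         1.00000000e+00]])}
```

View pics/top0.png

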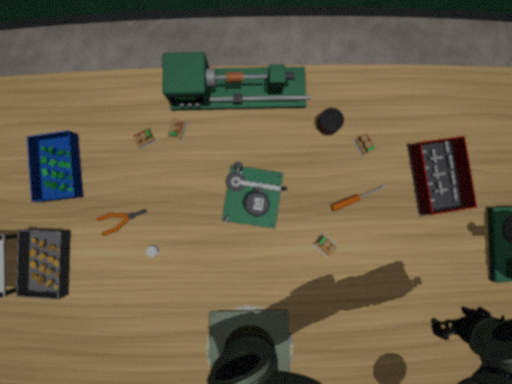

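View pics/side0.png

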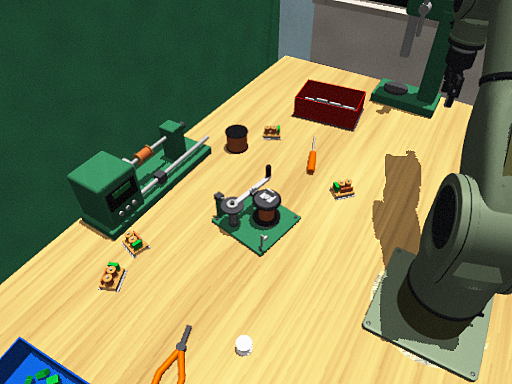

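```bash
cat >> h.py <<'E'
def campose(name,s=None):
    c=env.get_calibration(name)
    if name!='wrist':
        return R.from_euler('xyz',c['orientation'],degrees=True).as_matrix(), np.array(c['position'])
    Rt=R.from_euler('xyz',s['tcp_rot'],degrees=True).as_matrix(); T=c['tool_from_camera']
    return Rt@T[:3,:3], Rt@T[:3,3]+s['tool_pos']
def cloud(name,d,s=None):
    c,K,D=cam(name); u,v=np.meshgrid(np.arange(512),np.arange(384))
    n=cv2.undistortPoints(np.stack([u,v],-1).reshape(-1,1,2).astype(float),K,D).reshape(384,512,2)
    Rc,t=campose(name,s)
    P=np.dstack([n[...,0]*d,n[...,1]*d,d]); return P@Rc.T+t
def rayz(name,uv,z,s=None):
    c,K,D=cam(name); n=cv2.undistortPoints(np.array(uv,float).reshape(-1,1,2),K,D).reshape(-1,2)
    Rc,t=campose(name,s); r=np.c_[n,np.ones(len(n))]@Rc.T
    return t+r*((z-t[2])/r[:,2])[:,None]
def proj(name,P,s=None):
    c,K,D=cam(name); Rc,t=campose(name,s); q=(np.atleast_2d(P)-t)@Rc
    return cv2.projectPoints(q.astype(float),np.zeros(3),np.zeros(3),K,D)[0].reshape(-1,2)
E
python3 - <<'E'
from h import *
for n in ['top','side']:
    d=np.load(f'pics/{n}0.npy'); P=cloud(n,d); np.save(f'pics/{n}0P.npy',P)
    im=cv2.imread(f'pics/{n}0.png')
    if n=='top': x0,y0,w,h=210,145,190,100
    else: x0,y0,w,h=200,120,160,140
    cv2.imwrite(f'pics/{n}0c.png',cv2.resize(im[y0:y0+h,x0:x0+w],None,fx=4,fy=4,interpolation=cv2.INTER_CUBIC))
    for uv in [(100,300),(300,300)] if n=='top' else [(250,300)]: print(n,uv,P[uv[1],uv[0]].round(1))
P=np.load('pics/top0P.npy')
for uv in [(255,203),(256,200),(262,202),(237,182),(260,185),(284,188),(345,202),(370,191)]: print(uv,P[uv[1],uv[0]].round(1))
E
```

```text
top (100, 300) [168.2 497.9   0.9]
top (300, 300) [ 156.8 -174.    -0.7]
side (250, 300) [389.  201.8  -2. ]
(255, 203) [482.6 -31.1 103.2]
(256, 200) [491.8 -34.4 100.2]
(262, 202) [485.  -52.2 118.3]
(237, 182) [548.6  22.8 100.9]
(260, 185) [538.2 -48.   91.9]
(284, 188) [ 525.2 -119.   130.8]
(345, 202) [ 479.4 -328.5   27.8]
(370, 191) [ 514.  -418.    16.5]
```

View pics/top0c.png

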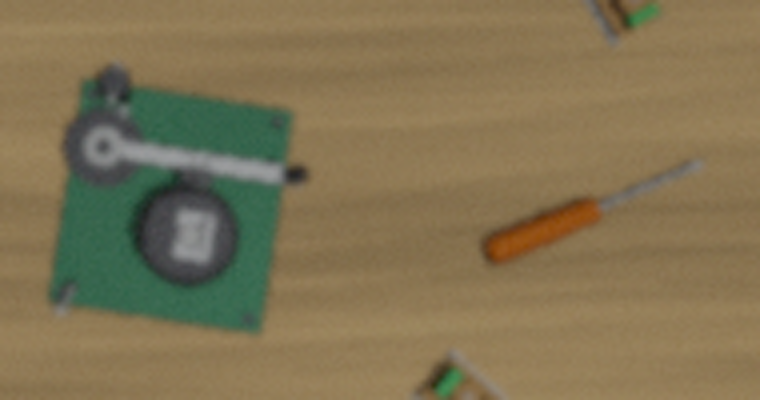

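View pics/side0c.png

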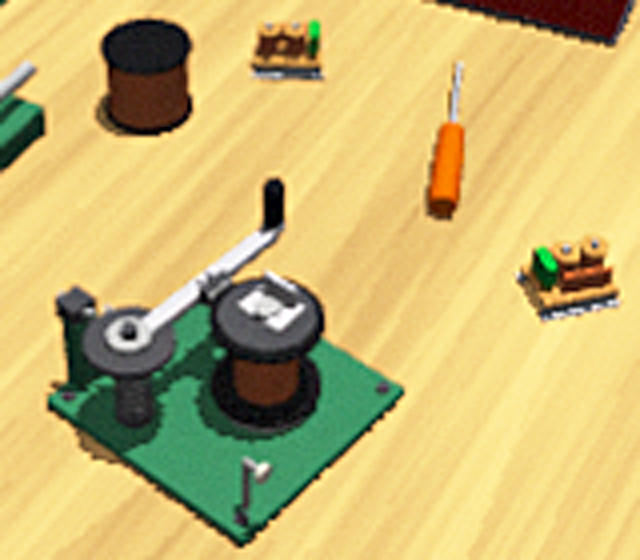

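View pics/wrist0.png

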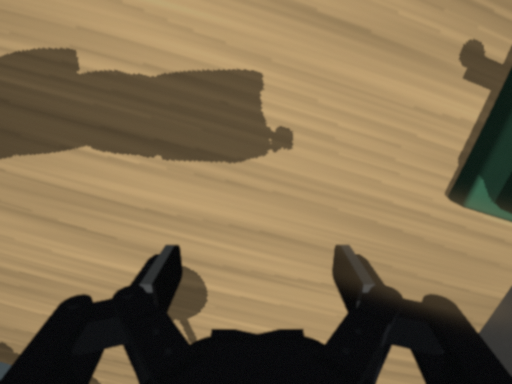

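Run:
```python
from h import *
c=lambda x,y,x0=210,y0=145:((x+.5)/4-.5+x0,(y+.5)/4-.5+y0)
tc=rayz('top',[c(84,82),c(291,113),c(258,331),c(52,303)],6.)
sc=[c(46,402,200,120),c(403,388,200,120),c(243,545,200,120)]
print(tc.round(1)); 
M=np.array([[118,107],[118,-73],[-72,-73],[-72,107.]])
def fit(M,W):
    m=M.mean(0);w=W.mean(0);H=(M-m).T@(W-w);U,S,Vt=np.linalg.svd(H);r=(Vt.T@U.T); t=w-r@m
    return np.degrees(np.arctan2(r[1,0],r[0,0])),t,(M@r.T+t-W)
print(fit(M,tc[:,:2]))
ss=rayz('side',sc,6.);print(ss.round(1)) # (118,107),( -72,-73),(-72,107)
print(fit(M[[0,2,3]],ss[:,:2]))
print('disc top',rayz('top',[c(187,232)],94),'side',rayz('side',[c(267,317,200,120)],94))
print('knob',rayz('top',[c(299,173)],130),rayz('side',[c(273,183,200,120)],130))
print('pivot',rayz('top',[c(102,146)],95),rayz('side',[c(129,332,200,120)],95))
print('drv top butt,joint,tip',rayz('top',[c(492,252),c(598,209),c(700,163)],13.))
print('drv side',rayz('side',[c(441,205,200,120),c(453,126,200,120),c(460,63,200,120)],13.))
P=np.load('pics/top0P.npy')
im=cv2.imread('pics/top0.png').astype(int)
m=(im[...,2]>120)&(im[...,0]<60)&(im[...,2]-im[...,1]>50)
m[:, :320]=0;m[:,400:]=0;m[:190]=0;m[215:]=0
v,u=np.nonzero(m);print(len(u));Q=rayz('top',np.c_[u,v],15.)
q=Q[:,:2];mu=q.mean(0);e=np.linalg.svd(q-mu)[2][0];l=(q-mu)@e;print(mu,np.degrees(np.arctan2(e[1],e[0])),l.min(),l.max())
```

```text
[[ 612.4   46.9    6. ]
 [ 582.4 -125.8    6. ]
 [ 401.3  -93.3    6. ]
 [ 428.6   77.1    6. ]]
(np.float64(-9.62003072024423), array([480.66162968, -36.70714442]), array([[ 2.4989611 ,  2.1365222 ],
       [ 2.43879341, -2.5570851 ],
       [-3.87249311, -3.30848573],
       [-1.0652614 ,  3.72904863]]))
[[618.7  47.5   6. ]
 [404.7 -98.6   6. ]
 [432.3  81.1   6. ]]
(np.float64(-9.32039550083437), array([486.2093665 , -37.76891049]), array([[ 1.24375337,  1.18982703],
       [-1.40119239,  0.42775294],
       [ 0.15743902, -1.61757997]]))
disc top [[483.8039134  -35.43467731  94.        ]] side [[483.284546   -34.39824719  94.        ]]
knob [[ 525.56249896 -120.17906714  130.        ]] [[ 529.59007934 -120.70499859  130.        ]]
pivot [[551.82660822  28.79188523  95.        ]] [[554.87071121  26.79290626  95.        ]]
drv top butt,joint,tip [[ 461.86555402 -289.79237357   13.        ]
 [ 495.36682823 -380.99635778   13.        ]
 [ 531.87460727 -470.55644884   13.        ]]
drv side [[ 465.91580232 -288.10664072   13.        ]
 [ 502.08400568 -387.79915797   13.        ]
 [ 536.29527448 -475.53941482   13.        ]]
143
[ 477.67393044 -333.31709864] -69.54579227877123 -46.01760829732263 48.437453033002285
```

```bash
cat >> h.py <<'E'
def go(pos,rpy,s=None):
    s=s or env.get_state()
    R0=R.from_euler('xyz',s['tcp_rot'],degrees=True); d=R0.inv().apply(np.array(pos)-s['tool_pos'])
    rv=(R0.inv()*R.from_euler('xyz',rpy,degrees=True)).as_rotvec(degrees=True)
    print('now',s['tool_pos'].round(1),s['tcp_rot'].round(2),'F',s['contact_force'].round(1),'w',round(s['width'],1),'t',round(s['time_s'],2))
    print('d(m)',(d/1000).round(4),'rot',rv.round(2),'rows',np.linalg.norm(d)/41.7,np.linalg.norm(rv)/7.16)
E
python3 -c "
from h import *
go([484,-341,150],[180,0,110.5])"
```

```text
now [ 158.7 -552.4  231. ] [-179.95    0.     16.03] F [-0.4 -0.6 -0.3] w 85.2 t 0.15
d(m) [ 0.371  -0.1133  0.081 ] rot [-4.000e-02 -4.000e-02 -9.447e+01] rows 9.503750197808571 13.19369585085661
```

```bash
R='{"dx":0.371,"dy":-0.1133,"dz":0.08,"rz":-94.5}'; python3 -m inch '[{"dx":0.371,"dy":-0.1133,"dz":0.04,"rz":-94.5},{"dx":0.371,"dy":-0.1133,"dz":0.04,"rz":-94.5},{"dx":0.371,"dy":-0.1133,"dz":0.04,"rz":-94.5},{"dx":0.371,"dy":-0.1133,"dz":0.04,"rz":-94.5},{"dx":0.371,"dy":-0.1133,"dz":0.08,"rz":-94.5},{"dx":0.371,"dy":-0.1133,"dz":0.08,"rz":-94.5},{"dx":0.371,"dy":-0.1133,"dz":0.08,"rz":-94.5},{"dx":0.371,"dy":-0.1133,"dz":0.08,"rz":-94.5}]'; python3 -c "
from h import *
go([484,-341,150],[180,0,110.5])"
```

```text
now [ 158.7 -552.4  231. ] [-179.95    0.     16.03] F [-0.4 -0.6 -0.3] w 85.2 t 0.15
d(m) [ 0.371  -0.1133  0.081 ] rot [-4.000e-02 -4.000e-02 -9.447e+01] rows 9.503750197808571 13.19369585085661validation failed for argument at $[0]...
```

```bash
python3 -m inch '[{"gripper":0.085,"dx":0.371,"dy":-0.113,"dz":0.04,"rx":0,"ry":0,"rz":-94.5},{"gripper":0.085,"dx":0.371,"dy":-0.113,"dz":0.04,"rx":0,"ry":0,"rz":-94.5},{"gripper":0.085,"dx":0.371,"dy":-0.113,"dz":0.04,"rx":0,"ry":0,"rz":-94.5},{"gripper":0.085,"dx":0.371,"dy":-0.113,"dz":0.04,"rx":0,"ry":0,"rz":-94.5},{"gripper":0.085,"dx":0.371,"dy":-0.113,"dz":0.08,"rx":0,"ry":0,"rz":-94.5},{"gripper":0.085,"dx":0.371,"dy":-0.113,"dz":0.08,"rx":0,"ry":0,"rz":-94.5},{"gripper":0.085,"dx":0.371,"dy":-0.113,"dz":0.08,"rx":0,"ry":0,"rz":-94.5},{"gripper":0.085,"dx":0.371,"dy":-0.113,"dz":0.08,"rx":0,"ry":0,"rz":-94.5}]'; python3 -c "
from h import *
go([484,-341,150],[180,0,110.5])"
```

```text
time_s: 0.82
tool_pos: [433.6, -373.6, 168.0]
tcp_rot: [-180.0, -0.0, 73.7]
contact_force: [0.8, 0.2, 1.2]
width: 85.1
now [ 433.6 -373.6  168. ] [-1.7999e+02 -3.0000e-02  7.3670e+01] F [0.8 0.2 1.2] w 85.1 t 0.82
d(m) [0.0454 0.0392 0.018 ] rot [-0.000e+00 -3.000e-02 -3.683e+01] rows 1.5020630943027526 5.14351630270019
```

```bash
python3 -m inch '[{"gripper":0.085,"dx":0.0454,"dy":0.0392,"dz":0.018,"rx":0,"ry":0,"rz":-36.8},{"gripper":0.085,"dx":0.0454,"dy":0.0392,"dz":0.018,"rx":0,"ry":0,"rz":-36.8},{"gripper":0.085,"dx":0.0454,"dy":0.0392,"dz":0.018,"rx":0,"ry":0,"rz":-36.8},{"gripper":0.085,"dx":0.0454,"dy":0.0392,"dz":0.018,"rx":0,"ry":0,"rz":-36.8},{"gripper":0.085,"dx":0.0454,"dy":0.0392,"dz":0.018,"rx":0,"ry":0,"rz":-36.8},{"gripper":0.085,"dx":0.0454,"dy":0.0392,"dz":0.018,"rx":0,"ry":0,"rz":-36.8},{"gripper":0.085,"dx":0.0454,"dy":0.0392,"dz":0.018,"rx":0,"ry":0,"rz":-36.8}]'
python3 - <<'E'
from h import *
s=env.get_state()
p,d=env.grab_frame('wrist'); cv2.imwrite('pics/wrist1.png',p[:,:,::-1]); P=cloud('wrist',d,s); np.save('pics/wrist1P.npy',P)
h=cv2.cvtColor(p,cv2.COLOR_RGB2HSV); m=(h[...,0]>5)&(h[...,0]<14)&(h[...,1]>200)&(h[...,2]>90)
n,l,st,_=cv2.connectedComponentsWithStats(m.astype(np.uint8)); k=1+st[1:,4].argmax(); m=l==k
v,u=np.nonzero(m); print(st[k]); Q=P[v,u]; Q=Q[(Q[:,2]>3)&(Q[:,2]<40)]; print(len(Q),Q[:,2].max())
Z=rayz('wrist',np.c_[u,v],14.,s)[:,:2]
for q in (Q[:,:2],Z):
    (cx,cy),(w,hh),a=cv2.minAreaRect(q.astype(np.float32)); mu=q.mean(0);e=np.linalg.svd(q-mu,full_matrices=False)[2][0];t=(q-mu)@e
    print((cx,cy),(w,hh),a,mu,np.degrees(np.arctan2(e[1],e[0])),t.min(),t.max())
go([484,-341,150],[180,0,110.5])
E
```

```text
time_s: 1.4
tool_pos: [483.9, -341.2, 149.8]
tcp_rot: [180.0, -0.1, 110.4]
contact_force: [1.5, -0.3, 0.0]
width: 85.3
[249 130  17  54 659]
658 26.584812970789415
(472.46478271484375, -310.8756408691406) (16.700544357299805, 54.318199157714844) 19.811084747314453 [ 470.64917819 -306.50288473] -69.11115852976711 -22.44047193054961 31.987469982453373
(472.9603271484375, -312.6238708496094) (17.1550350189209, 56.31618881225586) 20.366987228393555 [ 471.23035555 -308.04528763] -69.29601272061747 -23.293265640555674 33.08395215077544
now [ 483.9 -341.2  149.9] [ 1.7999e+02 -5.0000e-02  1.1023e+02] F [ 0.5 -1.1  0.5] w 84.8 t 1.45
d(m) [ 0.0001  0.0002 -0.0001] rot [ 0.01 -0.05 -0.27] rows 0.005577923030887955 0.0380496809361541
```

View pics/wrist1.png

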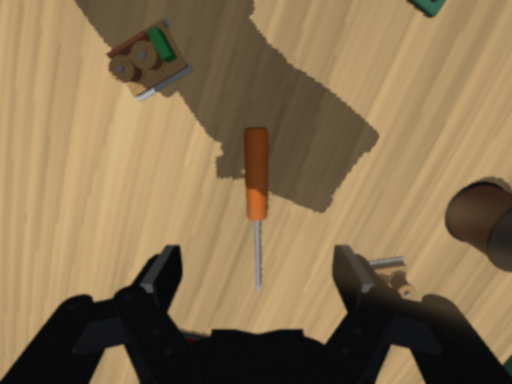

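Run:
```python
from h import *
s=env.get_state()
q=rayz('wrist',[(256.5,129),(257,219),(260,290)],13.,s); print(q.round(1)); print(rayz('wrist',[(257,127.5)],20,s))
print(np.linalg.norm(q[2]-q[0])); e=(q[2]-q[0])[:2]; print(np.degrees(np.arctan2(e[1],e[0])), q[2,:2]-140*e/np.linalg.norm(e),q[0,:2]+60*e/np.linalg.norm(e))
print(proj('wrist',[s['tool_pos']],s))
```

```text
[[ 462.5 -285.5   13. ]
 [ 497.7 -379.4   13. ]
 [ 535.1 -469.9   13. ]]
[[ 462.26791674 -283.466965     20.        ]]
198.11853517964437
-68.50178642218063 [ 483.79862637 -339.61531444] [ 484.48813096 -341.36588386]
[[257.88079566 248.69065456]]
```

```bash
python3 - <<'E'
from h import *
go([484.3,-340.5,3],[180,0,111])
E
python3 -m inch '[{"gripper":0.085,"dx":0,"dy":0.001,"dz":0.04,"rx":0,"ry":0,"rz":-0.7},{"gripper":0.085,"dx":0.0005,"dy":0.001,"dz":0.08,"rx":0,"ry":0,"rz":-0.7},{"gripper":0.085,"dx":0.0005,"dy":0.001,"dz":0.11,"rx":0,"ry":0,"rz":-0.7},{"gripper":0.085,"dx":0.0005,"dy":0.001,"dz":0.13,"rx":0,"ry":0,"rz":-0.7},{"gripper":0.085,"dx":0.0005,"dy":0.001,"dz":0.14,"rx":0,"ry":0,"rz":-0.7},{"gripper":0.06,"dx":0.0005,"dy":0.001,"dz":0.147,"rx":0,"ry":0,"rz":-0.7},{"gripper":0.04,"dx":0.0005,"dy":0.001,"dz":0.147,"rx":0,"ry":0,"rz":-0.7}]'; python3 -c "
from h import *
go([484.3,-340.5,3],[180,0,111])"
```

```text
now [ 483.9 -341.2  149.9] [ 1.7999e+02 -5.0000e-02  1.1023e+02] F [ 0.5 -1.1  0.5] w 84.8 t 1.45
d(m) [0.0004 0.0006 0.1469] rot [ 0.01 -0.05 -0.77] rows 3.523083705884876 0.10746519476041441
time_s: 2.03
tool_pos: [484.6, -340.1, 2.5]
tcp_rot: [-180.0, -0.1, 110.9]
contact_force: [-0.3, -0.4, 0.4]
width: 63.1
now [ 484.6 -340.1    2.5] [-1.7998e+02 -7.0000e-02  1.1085e+02] F [-0.3 -0.4  0.4] w 63.1 t 2.03
d(m) [-0.0003 -0.0004 -0.0005] rot [-0.02 -0.07 -0.15] rows 0.015988916302855483 0.02306719900152802
```

```bash
python3 -m inch '[{"gripper":0.0,"dx":0,"dy":0,"dz":0,"rx":0,"ry":0,"rz":0},{"gripper":0.0,"dx":0,"dy":0,"dz":0,"rx":0,"ry":0,"rz":0},{"gripper":0.0,"dx":0,"dy":0,"dz":0,"rx":0,"ry":0,"rz":0},{"gripper":0.0,"dx":0,"dy":0,"dz":0,"rx":0,"ry":0,"rz":0},{"gripper":0.0,"dx":0,"dy":0,"dz":0,"rx":0,"ry":0,"rz":0},{"gripper":0.0,"dx":0,"dy":0,"dz":0,"rx":0,"ry":0,"rz":0},{"gripper":0.0,"dx":0,"dy":0,"dz":0,"rx":0,"ry":0,"rz":0},{"gripper":0.0,"dx":0,"dy":0,"dz":0,"rx":0,"ry":0,"rz":0}]'
python3 - <<'E'
from h import *
s=env.get_state()
p,d=env.grab_frame('wrist'); cv2.imwrite('pics/wrist2.png',p[:,:,::-1])
E
```

```text
time_s: 2.7
tool_pos: [485.0, -340.6, 3.7]
tcp_rot: [180.0, 0.0, 110.8]
contact_force: [-1.0, -0.2, 8.4]
width: 23.1
```

View pics/wrist2.png

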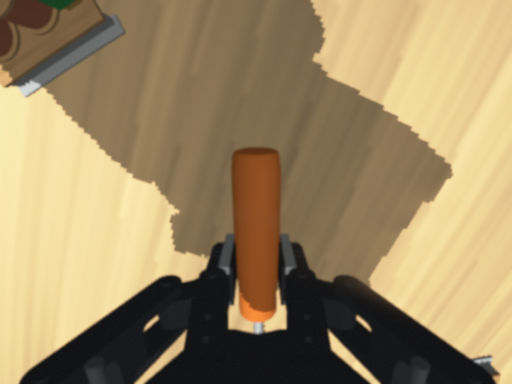

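```bash
python3 -m inch '[{"gripper":0.0,"dx":0,"dy":0,"dz":-0.01,"rx":0,"ry":0,"rz":0},{"gripper":0.0,"dx":0,"dy":0,"dz":-0.03,"rx":0,"ry":0,"rz":0},{"gripper":0.0,"dx":0,"dy":0,"dz":-0.06,"rx":0,"ry":0,"rz":0},{"gripper":0.0,"dx":0,"dy":0,"dz":-0.08,"rx":0,"ry":0,"rz":0},{"gripper":0.0,"dx":0,"dy":0,"dz":-0.08,"rx":0,"ry":0,"rz":0}]'
python3 - <<'E'
from h import *
s=env.get_state()
p,d=env.grab_frame('wrist'); cv2.imwrite('pics/wrist3.png',p[:,:,::-1])
p,d=env.grab_frame('side'); cv2.imwrite('pics/side3.png',cv2.resize(p[60:220,230:430,::-1],None,fx=4,fy=4,interpolation=cv2.INTER_CUBIC));np.save('pics/side3d.npy',d)
E
```

```text
time_s: 3.17
tool_pos: [486.4, -341.5, 88.5]
tcp_rot: [179.8, 0.3, 110.8]
contact_force: [0.5, -1.1, -0.1]
width: 22.7
```

View pics/wrist3.png

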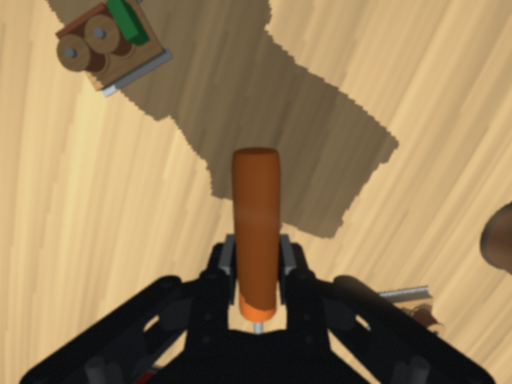

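View pics/side3.png

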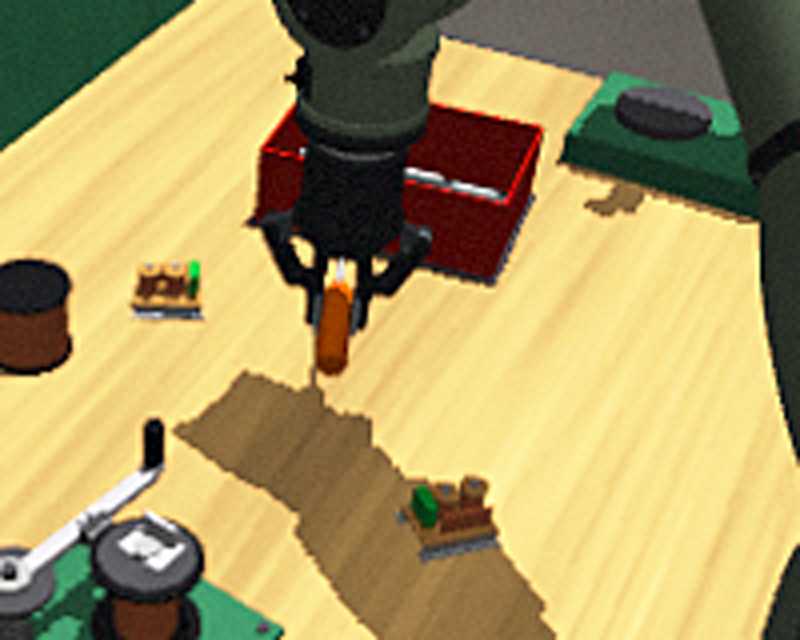

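```bash
cat >> h.py <<'E'
PSI=-9.7; O=np.array([484.,-35.5,0]); TIP=np.array([-140,0,-9.3])
RS=R.from_euler('z',PSI,degrees=True)
def tipgo(x,y,z,tilt=8.,tip=TIP):
    rpy=[180,-tilt,90+PSI]; Rt=R.from_euler('xyz',rpy,degrees=True)
    p=O+RS.apply([x,y,0])+[0,0,z]-Rt.apply(tip); print('tcp target',p.round(1)); go(p,rpy)
    s=env.get_state(); Rn=R.from_euler('xyz',s['tcp_rot'],degrees=True); w=Rn.apply(tip)+s['tool_pos']; print('tip now stand',RS.inv().apply(w-O).round(1))
E
python3 -c "
from h import *
tipgo(0,35,170)
P=np.load('pics/top0P.npy');S=np.load('pics/side0P.npy')
for Q in (P,S):
    q=RS.inv().apply((Q.reshape(-1,3)-O));m=(abs(q[:,0]-58)<35)&(abs(q[:,1]-75)<35)&(q[:,2]>60);print(np.c_[q[m][:,:2].round(),q[m][:,2].round()][::3])
"
```

```text
tcp target [513.5 136.9 180.3]
now [ 485.2 -340.9   84.9] [1.7992e+02 1.0000e-01 1.1080e+02] F [-0.1  0.2 -2.3] w 22.7 t 3.27
d(m) [ 0.4365  0.1963 -0.0959] rot [-2.02  7.89 30.46] rows 11.705048120421122 4.40368827380166
tip now stand [ 123.6 -421.5   94.4]
[[ 92.  71.  90.]
 [ 88.  74.  90.]
 [ 83.  86.  91.]
 [ 85.  77.  92.]
 [ 86.  67.  91.]
 [ 79.  95.  90.]
 [ 81.  86.  87.]
 [ 82.  76.  90.]
 [ 84.  67.  83.]
 [ 85.  58.  89.]
 [ 77.  91.  88.]
 [ 78.  82.  94.]
 [ 79.  73.  88.]
 [ 81.  63.  88.]
 [ 82.  54.  92.]
 [ 73.  94.  87.]
 [ 74.  84.  92.]
 [ 76.  76.  83.]
 [ 77.  66.  88.]
 [ 78.  57.  92.]
 [ 69. 100.  88.]
 [ 70.  90.  92.]
 [ 72.  81.  90.]
 [ 73.  72.  88.]
 [ 75.  63.  86.]
 [ 76.  53.  88.]
 [ 66.  99.  90.]
 [ 67.  90.  87.]
 [ 68.  80.  95.]
 [ 70.  71.  95.]
 [ 71.  62.  92.]
 [ 73.  53.  90.]
 [ 62. 102.  88.]
 [ 64.  92.  90.]
 [ 65.  83.  86.]
 [ 66.  74.  95.]
 [ 67.  64.  93.]
 [ 69.  56.  86.]
 [ 70.  46.  91.]
 [ 60.  98.  89.]
 [ 61.  89.  87.]
 [ 62.  79.  96.]
 [ 63.  70.  95.]
 [ 65.  61.  91.]
 [ 66.  52.  94.]
 [ 56. 104.  90.]
 [ 57.  95.  
[... 2582 characters left out ...]
 36.  67.  89.]
 [ 71. 103.  89.]
 [ 66.  97.  89.]
 [ 59.  93.  90.]
 [ 55.  86.  88.]
 [ 47.  82.  90.]
 [ 41.  77.  90.]
 [ 34.  73.  92.]
 [ 31.  64.  87.]
 [ 64. 103.  91.]
 [ 58.  98.  91.]
 [ 52.  93.  91.]
 [ 46.  88.  91.]
 [ 38.  83.  93.]
 [ 34.  77.  90.]
 [ 29.  70.  89.]
 [ 59. 104.  91.]
 [ 54.  98.  90.]
 [ 48.  93.  89.]
 [ 43.  87.  89.]
 [ 37.  82.  89.]
 [ 30.  77.  90.]
 [ 60. 107.  89.]
 [ 54. 102.  90.]
 [ 46.  99.  92.]
 [ 40.  93.  91.]
 [ 35.  87.  90.]
 [ 26.  84.  94.]
 [ 58. 105.  85.]
 [ 48. 104.  92.]
 [ 41. 100.  93.]
 [ 37.  93.  90.]
 [ 30.  88.  91.]
 [ 54. 106.  85.]
 [ 45. 103.  88.]
 [ 39.  98.  88.]
 [ 33.  93.  89.]
 [ 45. 100.  82.]
 [ 37.  96.  85.]]
```

```bash
python3 -m inch '[{"gripper":0.0,"dx":0.0,"dy":0.0,"dz":-0.03,"rx":0,"ry":0,"rz":0},{"gripper":0.0,"dx":0.02,"dy":0.01,"dz":-0.065,"rx":0,"ry":1,"rz":4},{"gripper":0.0,"dx":0.045,"dy":0.02,"dz":-0.095,"rx":-1,"ry":3,"rz":10},{"gripper":0.0,"dx":0.08,"dy":0.035,"dz":-0.1,"rx":-1,"ry":5,"rz":16},{"gripper":0.0,"dx":0.115,"dy":0.05,"dz":-0.1,"rx":-2,"ry":7,"rz":21},{"gripper":0.0,"dx":0.15,"dy":0.066,"dz":-0.1,"rx":-2,"ry":7.9,"rz":26},{"gripper":0.0,"dx":0.185,"dy":0.082,"dz":-0.1,"rx":-2,"ry":7.9,"rz":30.5},{"gripper":0.0,"dx":0.22,"dy":0.098,"dz":-0.1,"rx":-2,"ry":7.9,"rz":30.5}]'; python3 -c "
from h import *
tipgo(0,35,170)"
```

```text
time_s: 3.93
tool_pos: [497.8, -98.9, 184.2]
tcp_rot: [-179.9, -8.0, 79.9]
contact_force: [0.8, 0.8, -0.7]
width: 22.7
tcp target [513.5 136.9 180.3]
now [497.8 -98.9 184.2] [-179.89   -8.01   79.86] F [ 0.8  0.8 -0.7] w 22.7 t 3.93
d(m) [ 0.2321 -0.026   0.0367] rot [-0.05 -0.01 -0.43] rows 5.669851287365755 0.06089300426135766
tip now stand [  23.2 -200.1  173.9]
```

```bash
python3 -m inch '[{"gripper":0.0,"dx":0.035,"dy":-0.004,"dz":0.0055,"rx":0,"ry":0,"rz":-0.4},{"gripper":0.0,"dx":0.07,"dy":-0.008,"dz":0.011,"rx":0,"ry":0,"rz":-0.4},{"gripper":0.0,"dx":0.105,"dy":-0.012,"dz":0.0165,"rx":0,"ry":0,"rz":-0.4},{"gripper":0.0,"dx":0.14,"dy":-0.016,"dz":0.022,"rx":0,"ry":0,"rz":-0.4},{"gripper":0.0,"dx":0.175,"dy":-0.02,"dz":0.0275,"rx":0,"ry":0,"rz":-0.4},{"gripper":0.0,"dx":0.21,"dy":-0.0235,"dz":0.033,"rx":0,"ry":0,"rz":-0.4},{"gripper":0.0,"dx":0.232,"dy":-0.026,"dz":0.0367,"rx":0,"ry":0,"rz":-0.4},{"gripper":0.0,"dx":0.232,"dy":-0.026,"dz":0.0367,"rx":0,"ry":0,"rz":-0.4}]'
python3 - <<'E'
from h import *
tipgo(0,20,140)
for n in ['side','top','wrist']:
    s=env.get_state(); p,d=env.grab_frame(n); np.save(f'pics/{n}4.npy',d)
    if n=='side': p=cv2.resize(p[150:270,190:350],None,fx=4,fy=4,interpolation=cv2.INTER_CUBIC)
    if n=='top': p=cv2.resize(p[130:260,180:330],None,fx=4,fy=4,interpolation=cv2.INTER_CUBIC)
    cv2.imwrite(f'pics/{n}4.png',p[:,:,::-1])
E
```

```text
time_s: 4.6
tool_pos: [512.6, 142.1, 179.8]
tcp_rot: [-179.9, -8.1, 80.6]
contact_force: [1.1, 0.7, -1.0]
width: 22.6
tcp target [510.9 122.1 150.3]
now [512.6 142.1 179.8] [-179.87   -8.12   80.6 ] F [ 1.1  0.7 -1. ] w 22.6 t 4.6
d(m) [-0.0239  0.0017  0.0264] rot [-0.17 -0.12  0.3 ] rows 0.8553411111580886 0.05065893124325437
tip now stand [ -1.   40.  169.2]
```

View pics/side4.png

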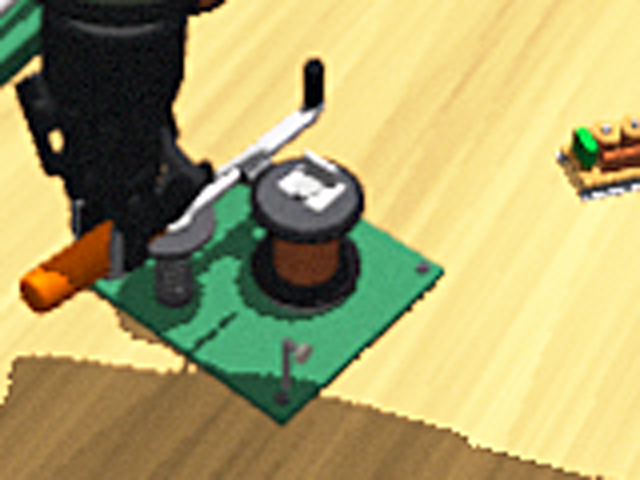

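View pics/top4.png

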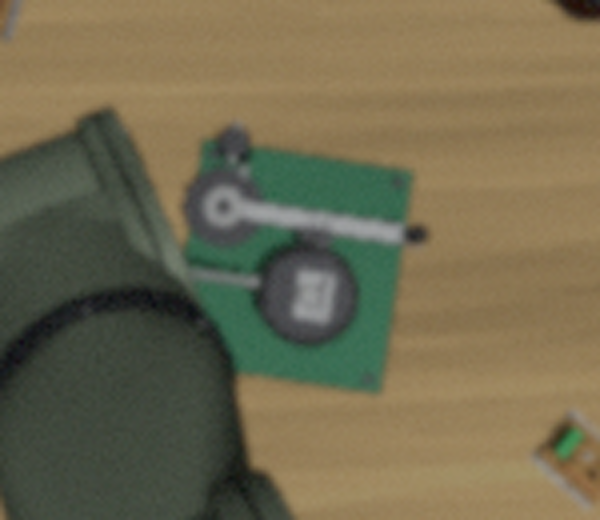

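View pics/wrist4.png

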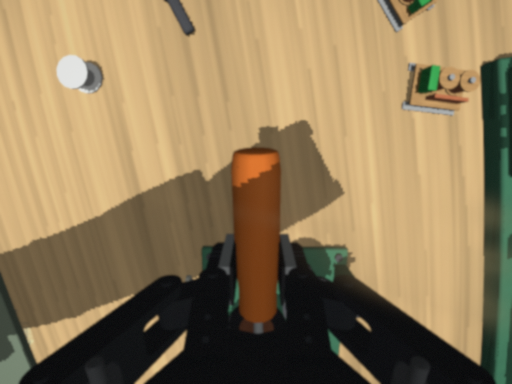

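Run:
```python
from h import *
c=lambda x,y:((x+.5)/4-.5+180,(y+.5)/4-.5+130)
st=lambda w:RS.inv().apply(w-O).round(1)
print('tip',st(rayz('top',[c(262,284)],169.2)), 'shaft',st(rayz('top',[c(190,270)],180)))
print('disc',st(rayz('top',[c(306,293)],95)),'plate c',st(rayz('top',[c(314,297)],99)),'tab',st(rayz('top',[c(330,297)],117)))
print('knob',st(rayz('top',[c(418,235)],130)),'piv',st(rayz('top',[c(224,206)],100)))
```

```text
tip [[ -0.3  33.6 169.2]] shaft [[  2.   85.7 180. ]]
disc [[-1.1  0.7 95. ]] plate c [[-3.3 -5.8 99. ]] tab [[ -1.7 -17.6 117. ]]
knob [[ 53.6 -75.9 130. ]] piv [[ 55.9  73.  100. ]]
```

```bash
python3 -c "
from h import *
tipgo(0,28,112)"
```

```text
tcp target [512.3 130.  122.3]
now [513.2 136.2 179.8] [-179.9    -7.96   80.25] F [-0.5  0.2 -1.2] w 22.7 t 4.75
d(m) [-0.0142  0.0002  0.0561] rot [-0.09  0.04 -0.05] rows 1.3874904190776933 0.015695928370979877
tip now stand [ -0.2  34.2 169.6]
```

```bash
python3 -m inch '[{"gripper":0.0,"dx":-0.004,"dy":0,"dz":0.018,"rx":0,"ry":0,"rz":0},{"gripper":0.0,"dx":-0.008,"dy":0,"dz":0.036,"rx":0,"ry":0,"rz":0},{"gripper":0.0,"dx":-0.014,"dy":0,"dz":0.052,"rx":0,"ry":0,"rz":0},{"gripper":0.0,"dx":-0.014,"dy":0,"dz":0.056,"rx":0,"ry":0,"rz":0},{"gripper":0.0,"dx":-0.014,"dy":0,"dz":0.056,"rx":0,"ry":0,"rz":0}]'
python3 - <<'E'
from h import *
for n in ['side','top']:
    p,d=env.grab_frame(n); np.save(f'pics/{n}5.npy',d)
    if n=='side': p=cv2.resize(p[150:270,190:350],None,fx=5,fy=5,interpolation=cv2.INTER_CUBIC)
    if n=='top': p=cv2.resize(p[160:240,210:310],None,fx=6,fy=6,interpolation=cv2.INTER_CUBIC)
    cv2.imwrite(f'pics/{n}5.png',p[:,:,::-1])
tipgo(0,-9,112)
E
```

```text
time_s: 5.17
tool_pos: [511.8, 129.2, 121.6]
tcp_rot: [-179.8, -7.9, 80.2]
contact_force: [0.2, -0.0, -0.9]
width: 22.8
tcp target [506.1  93.6 122.3]
now [512.4 130.  123. ] [-179.92   -7.97   80.22] F [-0.   0.7  0.1] w 22.6 t 5.27
d(m) [-0.0367 -0.     -0.0044] rot [-0.07  0.03 -0.08] rows 0.8862969466883859 0.015093447583569817
tip now stand [-1.000e-01  2.790e+01  1.128e+02]
```

View pics/side5.png

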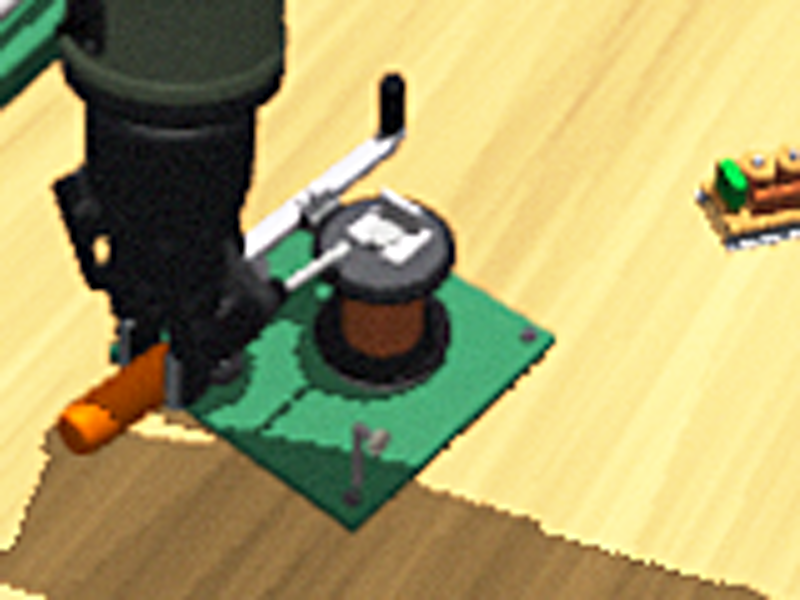

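View pics/top5.png

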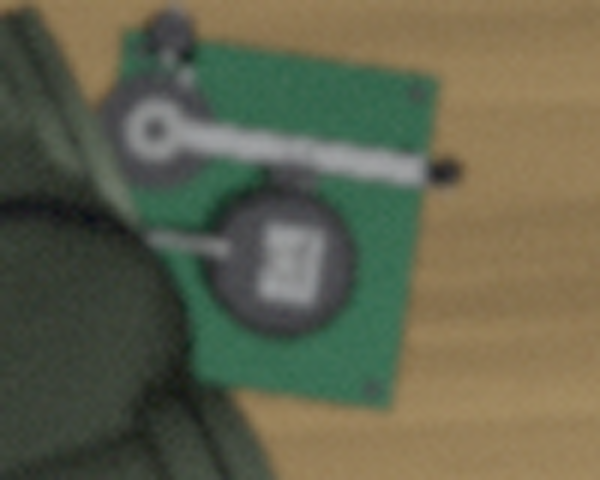

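Run:
```python
from h import *
w=lambda p:O+RS.apply(p)
f=lambda n,p:(proj(n,[w(p)])[0]-([190,150] if n=='side' else [210,160]))*(5 if n=='side' else 6)
for n in('side','top'):
    print(n,'tip',f(n,[0,27.9,112.8]),'tab topcorners',f(n,[-14,-13,117]),f(n,[14,-13,117]),'spindle',f(n,[0,0,103]),'knobtop',f(n,[58,-75,130]))
tipgo(-2,-9,112)
```

```text
side tip [348.2768706  246.09422038] tab topcorners [418.06777147 211.64656145] [378.08618033 187.92089   ] spindle [382.01246265 230.96150622] knobtop [389.64887443  78.97495901]
top tip [224.23762247 246.87974219] tab topcorners [300.31967914 286.00938495] [308.32799896 231.05285202] spindle [278.54804247 255.13751665] knobtop [444.1295451  161.36954103]
tcp target [504.1  93.9 122.3]
now [512.4 130.  123. ] [-179.92   -7.97   80.22] F [-0.   0.7  0.1] w 22.6 t 5.27
d(m) [-0.0367 -0.002  -0.0044] rot [-0.07  0.03 -0.08] rows 0.8877159642797743 0.015093447583569817
tip now stand [-1.000e-01  2.790e+01  1.128e+02]
```

```bash
python3 -m inch '[{"gripper":0.0,"dx":-0.008,"dy":-0.002,"dz":-0.001,"rx":0,"ry":0,"rz":0},{"gripper":0.0,"dx":-0.016,"dy":-0.002,"dz":-0.002,"rx":0,"ry":0,"rz":0},{"gripper":0.0,"dx":-0.024,"dy":-0.002,"dz":-0.003,"rx":0,"ry":0,"rz":0},{"gripper":0.0,"dx":-0.032,"dy":-0.002,"dz":-0.004,"rx":0,"ry":0,"rz":0},{"gripper":0.0,"dx":-0.036,"dy":-0.002,"dz":-0.0045,"rx":0,"ry":0,"rz":0},{"gripper":0.0,"dx":-0.036,"dy":-0.002,"dz":-0.0045,"rx":0,"ry":0,"rz":0}]'; python3 -c "
from h import *
tipgo(-2,-40,111.5)"
```

```text
time_s: 5.77
tool_pos: [504.2, 93.1, 122.6]
tcp_rot: [-179.9, -7.9, 80.1]
contact_force: [-1.2, -0.0, -0.3]
width: 22.7
tcp target [498.9  63.3 121.8]
now [504.2  93.1 122.6] [-179.92   -7.94   80.12] F [-1.2 -0.  -0.3] w 22.7 t 5.77
d(m) [-0.0301 -0.0002 -0.0034] rot [-0.05  0.06 -0.18] rows 0.7262408625253013 0.026763272675154676
tip now stand [ -2.1  -9.7 112.4]
```

```bash
python3 -m inch '[{"gripper":0.0,"dx":-0.003,"dy":0,"dz":-0.0004,"rx":0,"ry":0,"rz":0},{"gripper":0.0,"dx":-0.005,"dy":0,"dz":-0.0006,"rx":0,"ry":0,"rz":0},{"gripper":0.0,"dx":-0.007,"dy":0,"dz":-0.0008,"rx":0,"ry":0,"rz":0},{"gripper":0.0,"dx":-0.009,"dy":0,"dz":-0.001,"rx":0,"ry":0,"rz":0},{"gripper":0.0,"dx":-0.011,"dy":0,"dz":-0.0013,"rx":0,"ry":0,"rz":0},{"gripper":0.0,"dx":-0.011,"dy":0,"dz":-0.0013,"rx":0,"ry":0,"rz":0}]'
python3 - <<'E'
from h import *
tipgo(-2,-40,111.5)
for n in ['side','top']:
    p,d=env.grab_frame(n); np.save(f'pics/{n}6.npy',d)
    if n=='side': p=cv2.resize(p[150:270,190:350],None,fx=5,fy=5,interpolation=cv2.INTER_CUBIC)
    if n=='top': p=cv2.resize(p[160:240,210:310],None,fx=6,fy=6,interpolation=cv2.INTER_CUBIC)
    cv2.imwrite(f'pics/{n}6.png',p[:,:,::-1])
E
```

```text
time_s: 6.27
tool_pos: [502.4, 82.7, 122.5]
tcp_rot: [-179.9, -8.0, 80.2]
contact_force: [-0.8, -0.5, -1.0]
width: 23.0
tcp target [498.9  63.3 121.8]
now [502.4  82.7 122.5] [-179.94   -7.98   80.17] F [-0.8 -0.5 -1. ] w 23.0 t 6.27
d(m) [-0.0196 -0.0002 -0.0021] rot [-0.04  0.02 -0.13] rows 0.47180020805018286 0.019222706930321715
tip now stand [ -2.1 -20.3 112.2]
```

View pics/side6.png

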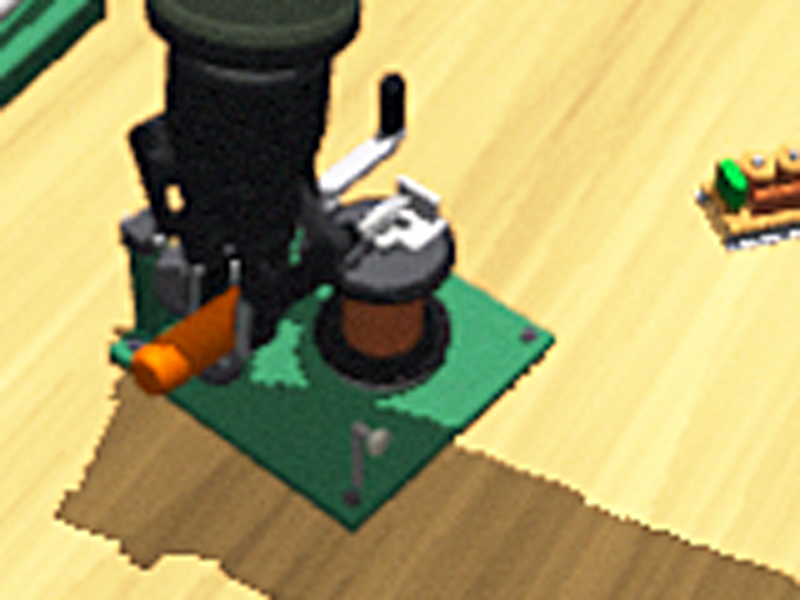

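```bash
python3 -m inch '[{"gripper":0.0,"dx":-0.003,"dy":0,"dz":-0.0004,"rx":0,"ry":0,"rz":0},{"gripper":0.0,"dx":-0.006,"dy":0,"dz":-0.0007,"rx":0,"ry":0,"rz":0},{"gripper":0.0,"dx":-0.009,"dy":0,"dz":-0.001,"rx":0,"ry":0,"rz":0},{"gripper":0.0,"dx":-0.012,"dy":0,"dz":-0.0014,"rx":0,"ry":0,"rz":0},{"gripper":0.0,"dx":-0.015,"dy":0,"dz":-0.0018,"rx":0,"ry":0,"rz":0},{"gripper":0.0,"dx":-0.018,"dy":0,"dz":-0.0022,"rx":0,"ry":0,"rz":0},{"gripper":0.0,"dx":-0.021,"dy":0,"dz":-0.0026,"rx":0,"ry":0,"rz":0},{"gripper":0.0,"dx":-0.021,"dy":0,"dz":-0.0026,"rx":0,"ry":0,"rz":0}]'
python3 - <<'E'
from h import *
tipgo(-2,-44,111.5)
for n in ['side','top']:
    p,d=env.grab_frame(n); np.save(f'pics/{n}7.npy',d)
    if n=='side': p=cv2.resize(p[150:270,190:350],None,fx=5,fy=5,interpolation=cv2.INTER_CUBIC)
    if n=='top': p=cv2.resize(p[160:240,210:310],None,fx=6,fy=6,interpolation=cv2.INTER_CUBIC)
    cv2.imwrite(f'pics/{n}7.png',p[:,:,::-1])
E
```

```text
time_s: 7.03
tool_pos: [498.6, 60.6, 122.0]
tcp_rot: [-179.9, -7.9, 80.1]
contact_force: [0.8, 0.3, -0.9]
width: 23.0
tcp target [498.2  59.4 121.8]
now [498.6  60.6 122. ] [-179.92   -7.91   80.09] F [ 0.8  0.3 -0.9] w 23.0 t 7.03
d(m) [-0.0012 -0.0002  0.    ] rot [-0.05  0.09 -0.21] rows 0.03039579934386389 0.03264545834291405
tip now stand [ -2.3 -42.8 111.9]
```

View pics/side7.png

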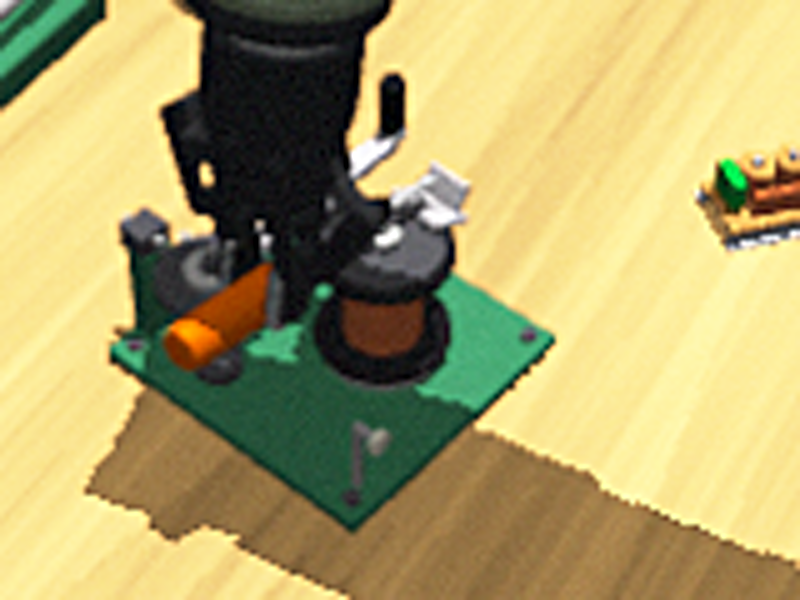

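View pics/top7.png

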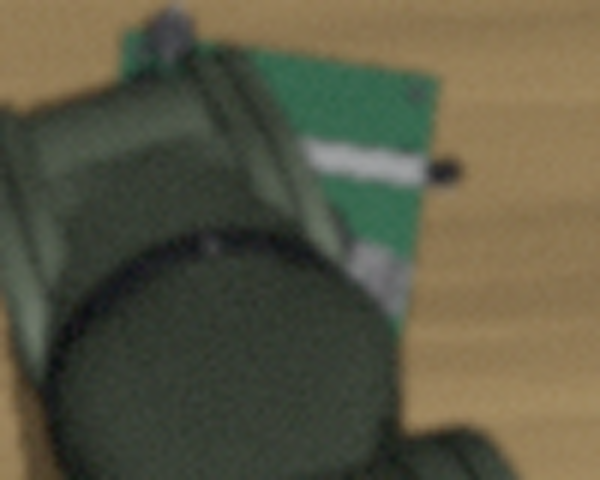

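```bash
python3 -m inch '[{"gripper":0.0,"dx":0.006,"dy":0,"dz":0,"rx":0,"ry":0,"rz":0},{"gripper":0.0,"dx":0.015,"dy":0,"dz":0,"rx":0,"ry":0,"rz":0},{"gripper":0.0,"dx":0.03,"dy":0,"dz":0,"rx":0,"ry":0,"rz":0},{"gripper":0.0,"dx":0.05,"dy":0,"dz":0,"rx":0,"ry":0,"rz":0},{"gripper":0.0,"dx":0.07,"dy":0,"dz":0,"rx":0,"ry":0,"rz":0},{"gripper":0.0,"dx":0.08,"dy":0,"dz":-0.02,"rx":0,"ry":0,"rz":0}]'
python3 - <<'E'
from h import *
tipgo(-2,40,160)
for n in ['side','top']:
    p,d=env.grab_frame(n); np.save(f'pics/{n}8.npy',d)
    if n=='side': p=cv2.resize(p[150:270,190:350],None,fx=5,fy=5,interpolation=cv2.INTER_CUBIC)
    if n=='top': p=cv2.resize(p[160:240,210:310],None,fx=6,fy=6,interpolation=cv2.INTER_CUBIC)
    cv2.imwrite(f'pics/{n}8.png',p[:,:,::-1])
E
```

```text
time_s: 7.63
tool_pos: [510.8, 140.5, 151.3]
tcp_rot: [-179.7, -8.0, 80.3]
contact_force: [0.4, 0.5, -1.2]
width: 22.8
tcp target [512.3 142.2 170.3]
now [510.8 140.5 151.3] [-179.73   -7.96   80.29] F [ 0.4  0.5 -1.2] w 22.8 t 7.63
d(m) [ 0.0045  0.0011 -0.0185] rot [-0.27  0.04 -0.01] rows 0.45869284137624167 0.03845899729914359
tip now stand [ -3.2  38.1 141.1]
```

View pics/side8.png

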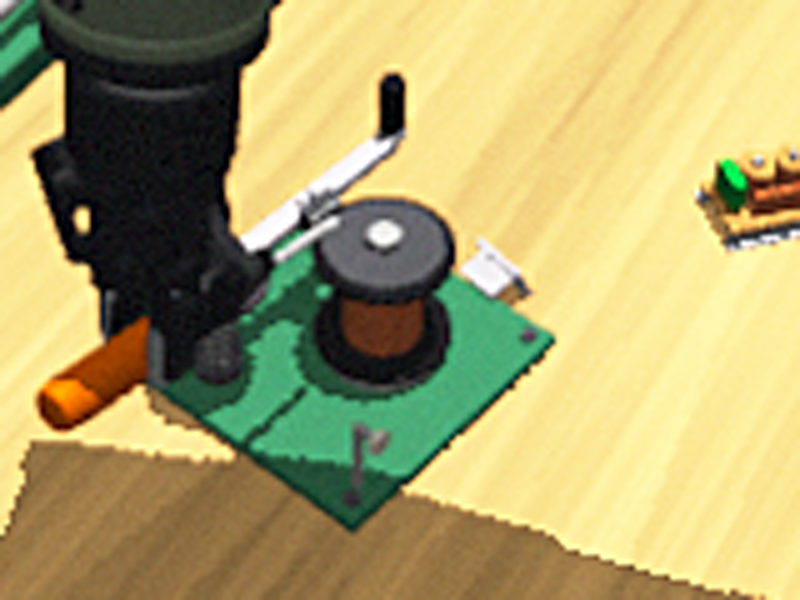

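View pics/top8.png

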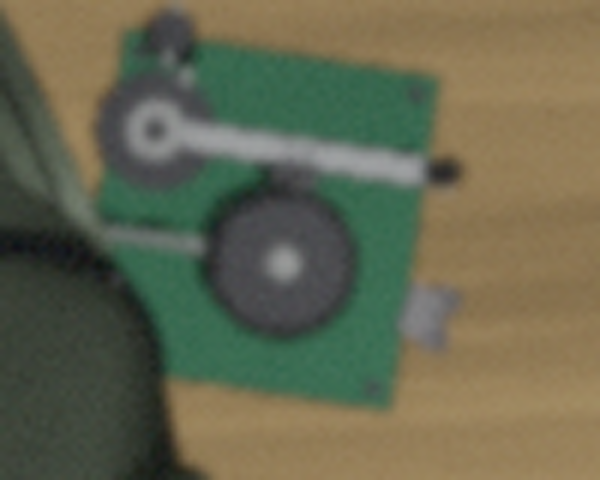

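Run:
```python
from h import *
c=lambda x,y:((x+.5)/6-.5+210,(y+.5)/6-.5+160)
print('spindle',rayz('top',[c(283,263)],103),rayz('side',[((384+.5)/5-.5+190,(234+.5)/5-.5+150)],103),'knob',rayz('top',[c(441,171)],130), rayz('side',[((393+.5)/5-.5+190,(80+.5)/5-.5+150)],130),'piv',rayz('top',[c(156,129)],101))
go([485,-340,140],[180,0,110.8])
```

```text
spindle [[481.24004261 -36.43168652 103.        ]] [[483.60507194 -34.81356505 103.        ]] knob [[ 525.02747461 -116.27541188  130.        ]] [[ 528.30758583 -120.33276285  130.        ]] piv [[551.48684969  27.10024784 101.        ]]
now [512.5 139.7 155. ] [179.93  -8.07  80.32] F [ 0.2 -1.4 -0.4] w 22.9 t 7.73
d(m) [-0.4749  0.0537 -0.0521] rot [  2.22  -7.86 -30.44] rows 11.529242995249792 4.401423396464416
```

```bash
python3 -m inch '[{"gripper":0.0,"dx":0,"dy":0,"dz":-0.035,"rx":0,"ry":0,"rz":0},{"gripper":0.0,"dx":-0.03,"dy":0.003,"dz":-0.055,"rx":0,"ry":0,"rz":0},{"gripper":0.0,"dx":-0.065,"dy":0.007,"dz":-0.06,"rx":0.3,"ry":-1,"rz":-4},{"gripper":0.0,"dx":-0.1,"dy":0.011,"dz":-0.065,"rx":0.6,"ry":-2,"rz":-8},{"gripper":0.0,"dx":-0.135,"dy":0.015,"dz":-0.07,"rx":1,"ry":-3.5,"rz":-13},{"gripper":0.0,"dx":-0.17,"dy":0.019,"dz":-0.075,"rx":1.4,"ry":-5,"rz":-18},{"gripper":0.0,"dx":-0.205,"dy":0.023,"dz":-0.08,"rx":1.8,"ry":-6.5,"rz":-24},{"gripper":0.0,"dx":-0.24,"dy":0.027,"dz":-0.085,"rx":2.2,"ry":-7.9,"rz":-30.4}]'
python3 - <<'E'
from h import *
go([485,-340,120],[180,0,110.8])
E
```

```text
time_s: 8.4
tool_pos: [497.0, -112.0, 205.5]
tcp_rot: [-180.0, 0.1, 111.1]
contact_force: [0.2, 0.3, -0.4]
width: 22.8
now [ 497.  -112.   205.5] [-1.7998e+02  1.1000e-01  1.1106e+02] F [ 0.2  0.3 -0.4] w 22.8 t 8.4
d(m) [-0.2083 -0.0931  0.0859] rot [-0.02  0.11  0.26] rows 5.846403776197123 0.03987940833362486
```

```bash
python3 -m inch '[{"gripper":0.0,"dx":-0.035,"dy":-0.016,"dz":0,"rx":0,"ry":0,"rz":0},{"gripper":0.0,"dx":-0.07,"dy":-0.032,"dz":0,"rx":0,"ry":0,"rz":0},{"gripper":0.0,"dx":-0.105,"dy":-0.048,"dz":0.01,"rx":0,"ry":0,"rz":0},{"gripper":0.0,"dx":-0.14,"dy":-0.064,"dz":0.03,"rx":0,"ry":0,"rz":0},{"gripper":0.0,"dx":-0.175,"dy":-0.08,"dz":0.05,"rx":0,"ry":0,"rz":0},{"gripper":0.0,"dx":-0.205,"dy":-0.092,"dz":0.07,"rx":0,"ry":0,"rz":0.2},{"gripper":0.0,"dx":-0.208,"dy":-0.093,"dz":0.086,"rx":0,"ry":0,"rz":0.2},{"gripper":0.0,"dx":-0.208,"dy":-0.093,"dz":0.086,"rx":0,"ry":0,"rz":0.2}]'
python3 - <<'E'
from h import *
s=env.get_state()
p,d=env.grab_frame('wrist'); cv2.imwrite('pics/wrist9.png',p[:,:,::-1])
go([485,-340,4],[180,0,110.8])
E
```

```text
time_s: 9.07
tool_pos: [483.3, -340.8, 116.4]
tcp_rot: [-179.8, -0.1, 110.7]
contact_force: [-0.1, 1.1, -1.9]
width: 22.7
now [ 484.5 -339.2  118.4] [-1.7992e+02 -4.0000e-02  1.1083e+02] F [1.2 0.8 0.3] w 23.0 t 9.12
d(m) [-0.001   0.0004  0.1144] rot [-0.08 -0.04  0.03] rows 2.7442735290419744 0.01297150493125409
```

View pics/wrist9.png

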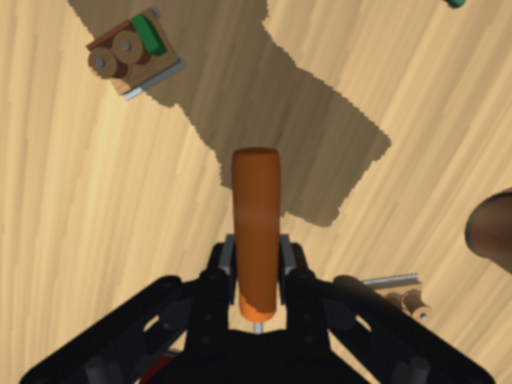

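```bash
python3 -m inch '[{"gripper":0.0,"dx":0,"dy":0,"dz":0.035,"rx":0,"ry":0,"rz":0},{"gripper":0.0,"dx":0,"dy":0,"dz":0.07,"rx":0,"ry":0,"rz":0},{"gripper":0.0,"dx":0,"dy":0,"dz":0.095,"rx":0,"ry":0,"rz":0},{"gripper":0.0,"dx":0,"dy":0,"dz":0.107,"rx":0,"ry":0,"rz":0},{"gripper":0.0,"dx":0,"dy":0,"dz":0.112,"rx":0,"ry":0,"rz":0},{"gripper":0.0,"dx":0,"dy":0,"dz":0.114,"rx":0,"ry":0,"rz":0},{"gripper":0.0,"dx":0,"dy":0,"dz":0.1142,"rx":0,"ry":0,"rz":0},{"gripper":0.0,"dx":0,"dy":0,"dz":0.1142,"rx":0,"ry":0,"rz":0}]'
```

```text
time_s: 9.78
tool_pos: [485.0, -339.5, 5.8]
tcp_rot: [-180.0, 0.1, 110.8]
contact_force: [0.4, -0.8, -0.4]
width: 23.0
```

```bash
python3 -m inch '[{"gripper":0.0,"dx":0,"dy":0,"dz":0.001,"rx":0,"ry":0,"rz":0},{"gripper":0.0,"dx":0,"dy":0,"dz":0.002,"rx":0,"ry":0,"rz":0},{"gripper":0.0,"dx":0,"dy":0,"dz":0.002,"rx":0,"ry":0,"rz":0},{"gripper":0.0,"dx":0,"dy":0,"dz":0.002,"rx":0,"ry":0,"rz":0}]'
```

```text
time_s: 10.12
tool_pos: [485.2, -339.6, 4.0]
tcp_rot: [180.0, 0.1, 110.8]
contact_force: [0.6, 0.6, -0.5]
width: 22.8
```

```bash
python3 -m inch '[{"gripper":0.03,"dx":0,"dy":0,"dz":0,"rx":0,"ry":0,"rz":0},{"gripper":0.045,"dx":0,"dy":0,"dz":0,"rx":0,"ry":0,"rz":0},{"gripper":0.06,"dx":0,"dy":0,"dz":0,"rx":0,"ry":0,"rz":0},{"gripper":0.06,"dx":0,"dy":0,"dz":0,"rx":0,"ry":0,"rz":0},{"gripper":0.06,"dx":0,"dy":0,"dz":-0.02,"rx":0,"ry":0,"rz":0},{"gripper":0.06,"dx":0,"dy":0,"dz":-0.05,"rx":0,"ry":0,"rz":0},{"gripper":0.06,"dx":0,"dy":0,"dz":-0.09,"rx":0,"ry":0,"rz":0},{"gripper":0.06,"dx":0,"dy":0,"dz":-0.12,"rx":0,"ry":0,"rz":0}]'
python3 - <<'E'
from h import *
s=env.get_state()
p,d=env.grab_frame('wrist'); cv2.imwrite('pics/wrist10.png',p[:,:,::-1])
p,d=env.grab_frame('side'); cv2.imwrite('pics/side10.png',cv2.resize(p[60:220,230:430,::-1],None,fx=4,fy=4,interpolation=cv2.INTER_CUBIC))
E
```

```text
time_s: 10.78
tool_pos: [485.2, -339.3, 126.5]
tcp_rot: [180.0, 0.1, 110.8]
contact_force: [0.2, -1.1, 0.8]
width: 59.8
```

View pics/wrist10.png

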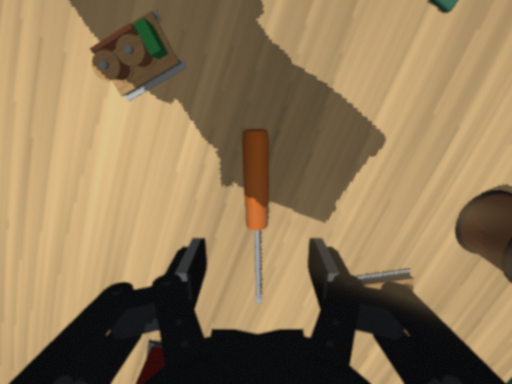

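View pics/side10.png

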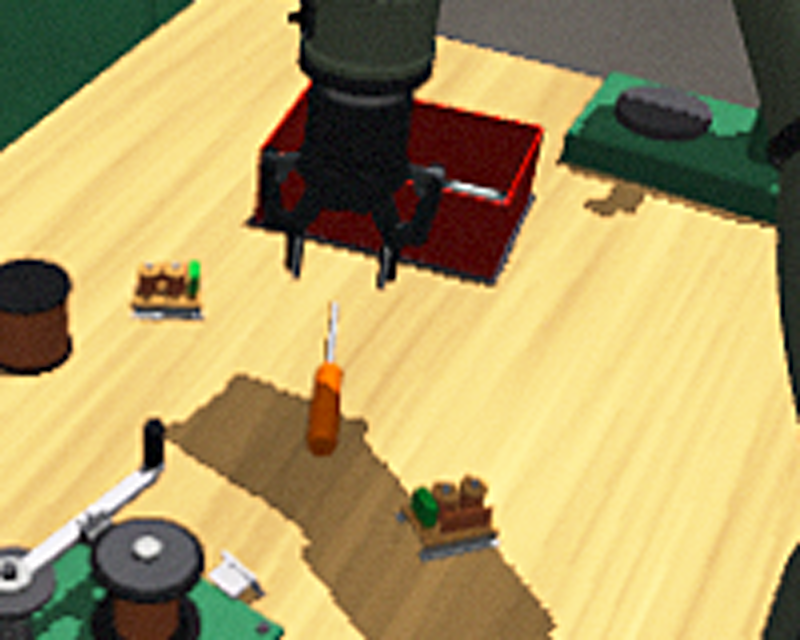

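```bash
python3 -c "
from h import *
go([527.5,-119,190],[180,0,80.3])"
```

```text
now [ 486.6 -340.3  128.5] [179.77   0.36 110.8 ] F [-0.8  0.2 -0.9] w 60.0 t 10.88
d(m) [ 0.192   0.117  -0.0622] rot [ 0.32  0.29 30.5 ] rows 5.593929679764311 4.260424737770935
```

```bash
python3 -m inch '[{"gripper":0.06,"dx":0.01,"dy":0.005,"dz":-0.03,"rx":0,"ry":0,"rz":2},{"gripper":0.06,"dx":0.035,"dy":0.02,"dz":-0.05,"rx":0,"ry":0,"rz":6},{"gripper":0.06,"dx":0.066,"dy":0.04,"dz":-0.062,"rx":0,"ry":0,"rz":12},{"gripper":0.06,"dx":0.097,"dy":0.06,"dz":-0.062,"rx":0,"ry":0,"rz":18},{"gripper":0.06,"dx":0.13,"dy":0.08,"dz":-0.062,"rx":0.3,"ry":0.3,"rz":24},{"gripper":0.06,"dx":0.16,"dy":0.1,"dz":-0.062,"rx":0.3,"ry":0.3,"rz":30.5},{"gripper":0.06,"dx":0.192,"dy":0.117,"dz":-0.062,"rx":0.3,"ry":0.3,"rz":30.5},{"gripper":0.06,"dx":0.192,"dy":0.117,"dz":-0.062,"rx":0.3,"ry":0.3,"rz":30.5}]'; python3 -m inch '[{"gripper":0.06,"dx":0,"dy":0,"dz":0,"rx":0,"ry":0,"rz":0}]'
python3 - <<'E'
from h import *
s=env.get_state()
p,d=env.grab_frame('wrist'); cv2.imwrite('pics/wrist11.png',p[:,:,::-1])
go([527.5,-119,190],[180,0,80.3],s)
w=[O+RS.apply(q) for q in ([58,-75,130],[58,75,101],[0,0,103])]
print(proj('wrist',w,s))
E
```

```text
time_s: 11.55
tool_pos: [528.5, -111.4, 189.7]
tcp_rot: [180.0, -0.2, 80.7]
contact_force: [-0.0, 1.3, 0.8]
width: 60.0
time_s: 11.63
tool_pos: [528.5, -110.5, 189.5]
tcp_rot: [-180.0, -0.2, 80.9]
contact_force: [-0.6, -0.7, 0.0]
width: 60.4
now [ 528.5 -110.5  189.5] [-179.99   -0.18   80.88] F [-0.6 -0.7  0. ] w 60.4 t 11.63
d(m) [-0.0086  0.0003 -0.0006] rot [-0.01 -0.18  0.58] rows 0.20695729598090887 0.08485446306539701
[[259.60107986 221.09254579]
 [261.8001124   25.88229345]
 [191.27528305 124.97471919]]
```

View pics/wrist11.png

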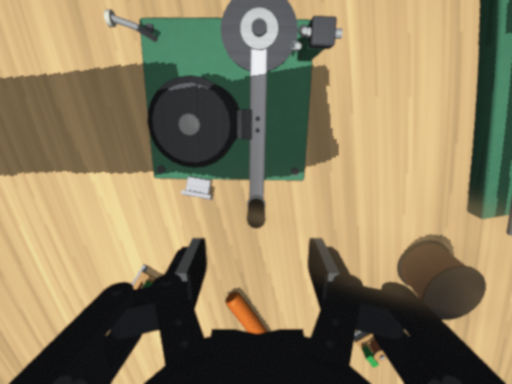

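Run:
```python
from h import *
s=env.get_state()
print('knob',rayz('wrist',[(257,218)],130,s),'piv',rayz('wrist',[(259,28)],101,s),'spin',rayz('wrist',[(189,124)],103,s))
go([526.9,-117.5,102],[180,0,80.3],s)
p,d=env.grab_frame('wrist');cv2.imwrite('pics/wrist11c.png',cv2.resize(p[150:270,170:340,::-1],None,fx=4,fy=4,interpolation=cv2.INTER_CUBIC))
```

```text
knob [[ 527.02082033 -115.35744186  130.        ]] piv [[551.54728159  28.39124965 101.        ]] spin [[482.39696971 -33.64177427 103.        ]]
now [ 528.7 -109.8  189.5] [-179.99   -0.24   80.92] F [ 0.   1.6 -0.5] w 60.0 t 11.68
d(m) [-0.0083 -0.0005  0.0874] rot [-0.01 -0.24  0.62] rows 2.106029413439397 0.09264069298009946
```

View pics/wrist11c.png

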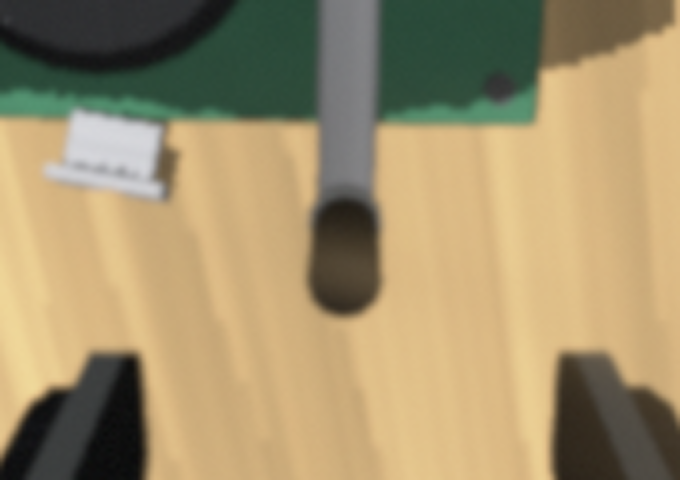

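```bash
python3 -m inch '[{"gripper":0.06,"dx":-0.008,"dy":-0.0007,"dz":0.02,"rx":0,"ry":0,"rz":0.6},{"gripper":0.06,"dx":-0.008,"dy":-0.0007,"dz":0.045,"rx":0,"ry":0,"rz":0.6},{"gripper":0.06,"dx":-0.008,"dy":-0.0007,"dz":0.07,"rx":0,"ry":0,"rz":0.6},{"gripper":0.05,"dx":-0.008,"dy":-0.0007,"dz":0.083,"rx":0,"ry":0,"rz":0.6},{"gripper":0.04,"dx":-0.008,"dy":-0.0007,"dz":0.086,"rx":0,"ry":0,"rz":0.6},{"gripper":0.03,"dx":-0.008,"dy":-0.0007,"dz":0.086,"rx":0,"ry":0,"rz":0.6}]'
python3 - <<'E'
from h import *
s=env.get_state()
p,d=env.grab_frame('wrist');cv2.imwrite('pics/wrist12.png',p[:,:,::-1])
go([526.5,-117.5,103],[180,0,80.3],s)
E
```

```text
time_s: 12.23
tool_pos: [526.1, -119.3, 102.9]
tcp_rot: [-179.9, -0.2, 80.2]
contact_force: [0.4, -0.0, 0.2]
width: 30.0
now [ 526.1 -119.3  102.9] [-179.91   -0.21   80.16] F [ 0.4 -0.   0.2] w 30.0 t 12.23
d(m) [ 0.0019  0.0001 -0.0001] rot [-0.08 -0.21 -0.14] rows 0.04472950817545386 0.03734867020762038
```

View pics/wrist12.png

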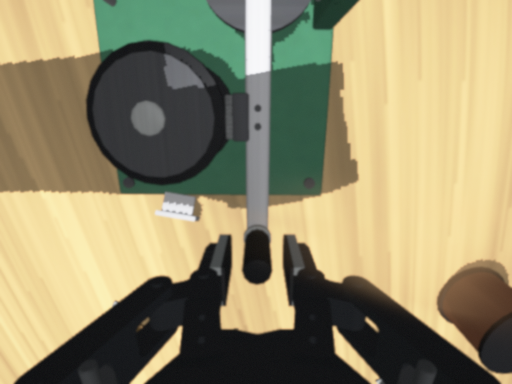

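```bash
python3 -m inch '[{"gripper":0.02,"dx":0,"dy":0,"dz":0,"rx":0,"ry":0,"rz":0},{"gripper":0.02,"dx":0,"dy":0,"dz":0,"rx":0,"ry":0,"rz":0},{"gripper":0.02,"dx":0,"dy":0.006,"dz":0,"rx":0,"ry":0,"rz":-2.3},{"gripper":0.02,"dx":0.0005,"dy":0.012,"dz":0,"rx":0,"ry":0,"rz":-4.6},{"gripper":0.02,"dx":0.001,"dy":0.018,"dz":0,"rx":0,"ry":0,"rz":-6.9},{"gripper":0.02,"dx":0.002,"dy":0.024,"dz":0,"rx":0,"ry":0,"rz":-9.2},{"gripper":0.02,"dx":0.003,"dy":0.03,"dz":0,"rx":0,"ry":0,"rz":-11.5},{"gripper":0.02,"dx":0.003,"dy":0.03,"dz":0,"rx":0,"ry":0,"rz":-11.5}]'
cat >> h.py <<'E'
def ang():
    s=env.get_state(); v=s['tool_pos'][:2]-np.array([552,28.4]); a=np.degrees(np.arctan2(v[1],v[0])); 
    print('theta est',np.radians(a-(-90+PSI)),'r',np.linalg.norm(v),'F',s['contact_force'],'w',s['width'])
E
python3 -c "
from h import *
ang()"
```

```text
time_s: 12.95
tool_pos: [556.9, -121.7, 104.4]
tcp_rot: [180.0, -0.2, 91.8]
contact_force: [-5.5, 0.2, 5.3]
width: 19.7
theta est 0.20162182938761994 r 150.189316396433 F [-5.52821413  0.19272147  5.25965164] w 19.700375509974744
```

```bash
python3 -m inch '[{"gripper":0.02,"dx":0,"dy":0.006,"dz":0,"rx":0,"ry":0,"rz":-2.3},{"gripper":0.02,"dx":0.0005,"dy":0.012,"dz":0,"rx":0,"ry":0,"rz":-4.6},{"gripper":0.02,"dx":0.001,"dy":0.018,"dz":0,"rx":0,"ry":0,"rz":-6.9},{"gripper":0.02,"dx":0.002,"dy":0.024,"dz":0,"rx":0,"ry":0,"rz":-9.2},{"gripper":0.02,"dx":0.003,"dy":0.03,"dz":0,"rx":0,"ry":0,"rz":-11.5},{"gripper":0.02,"dx":0.003,"dy":0.03,"dz":0,"rx":0,"ry":0,"rz":-11.5}]'; python3 -c "
from h import *
ang()"
```

```text
time_s: 13.45
tool_pos: [586.5, -117.9, 104.7]
tcp_rot: [180.0, -0.2, 103.3]
contact_force: [-4.4, -0.6, 2.0]
width: 20.1
theta est 0.4009439227783405 r 150.34442073216871 F [-4.41456284 -0.60871438  1.96875431] w 20.07783122733394
```

Run:
```python
from h import *
s=env.get_state()
p,d=env.grab_frame('wrist');cv2.imwrite('pics/wrist13.png',p[:,:,::-1])
```

```text
(no output)
```

View pics/wrist13.png

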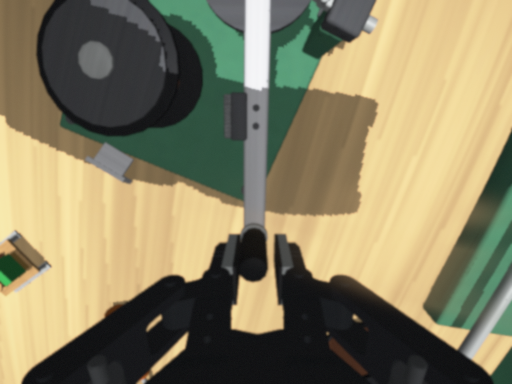

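```bash
python3 -m inch '[{"gripper":0.02,"dx":0,"dy":0.006,"dz":0,"rx":0,"ry":0,"rz":-2.3},{"gripper":0.02,"dx":0.0005,"dy":0.012,"dz":0,"rx":0,"ry":0,"rz":-4.6},{"gripper":0.02,"dx":0.001,"dy":0.018,"dz":0,"rx":0,"ry":0,"rz":-6.9},{"gripper":0.02,"dx":0.002,"dy":0.0245,"dz":0,"rx":0,"ry":0,"rz":-9.4},{"gripper":0.02,"dx":0.002,"dy":0.026,"dz":0,"rx":0,"ry":0,"rz":-10},{"gripper":0.02,"dx":0.002,"dy":0.026,"dz":0,"rx":0,"ry":0,"rz":-10}]'; python3 -c "
from h import *
ang()"
```

```text
time_s: 14.0
tool_pos: [610.2, -110.5, 104.7]
tcp_rot: [-179.9, -0.2, 113.2]
contact_force: [-10.2, -1.5, 1.2]
width: 19.9
theta est 0.5658351969042988 r 150.5695047779811 F [-10.170405    -1.47346731   1.19769053] w 19.89739395280052
```

```bash
python3 -m inch '[{"gripper":0.0,"dx":0,"dy":0.002,"dz":0,"rx":0,"ry":0,"rz":0},{"gripper":0.0,"dx":0,"dy":0.002,"dz":0,"rx":0,"ry":0,"rz":0},{"gripper":0.0,"dx":0,"dy":0.002,"dz":0,"rx":0,"ry":0,"rz":0},{"gripper":0.0,"dx":0,"dy":0.002,"dz":0,"rx":0,"ry":0,"rz":0},{"gripper":0.0,"dx":0,"dy":0.002,"dz":0,"rx":0,"ry":0,"rz":0},{"gripper":0.0,"dx":0,"dy":0.002,"dz":0,"rx":0,"ry":0,"rz":0}]'
python3 - <<'E'
from h import *
ang()
s=env.get_state()
p,d=env.grab_frame('wrist');cv2.imwrite('pics/wrist14.png',p[:,:,::-1])
p,d=env.grab_frame('side');cv2.imwrite('pics/side14.png',p[:,:,::-1])
p,d=env.grab_frame('top');cv2.imwrite('pics/top14.png',p[:,:,::-1])
print(rayz('wrist',[(258,22)],90,s))
ang()
E
```

```text
time_s: 14.5
tool_pos: [610.7, -110.4, 104.9]
tcp_rot: [-179.8, -0.2, 113.1]
contact_force: [-8.9, -2.1, 3.4]
width: 13.8
theta est 0.5696204522445746 r 150.7314250342501 F [-8.9475419  -2.06909303  3.42585477] w 13.841556894587399
[[561.94718154   3.9685984   90.        ]]
theta est 0.5699022355834701 r 150.7558759628896 F [-10.03419956  -2.89435898   3.32670155] w 14.052745713165022
```

View pics/wrist14.png

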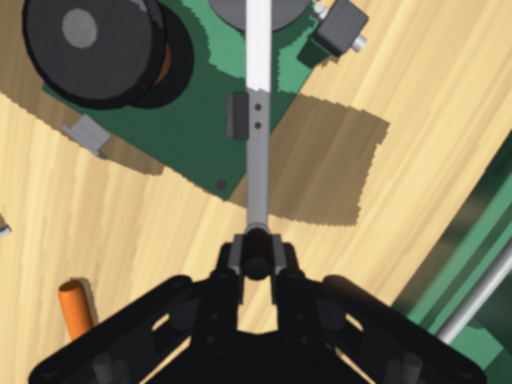

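View pics/side14.png

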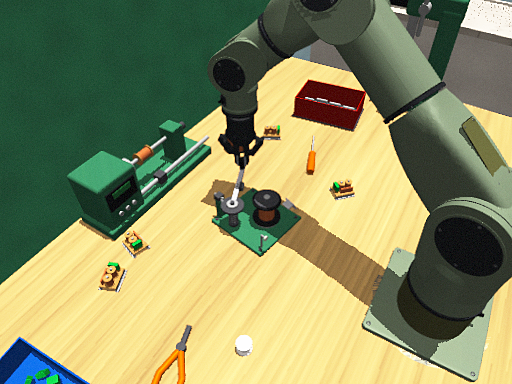

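View pics/top14.png

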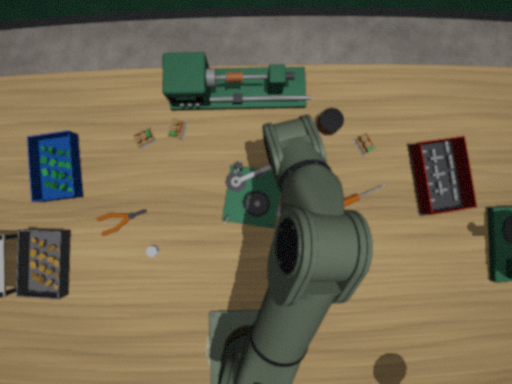

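```bash
python3 -c "
from h import *
ang(); print(env.hand_in())"
```

```text
theta est 0.5699022355834701 r 150.7558759628896 F [-10.03419956  -2.89435898   3.32670155] w 14.052745713165022
the job is handed in; nothing more can be done
None
```

I handed the job in at about 14.7 s of the 64 s allowed. The retainer is off, the screwdriver is laid flat, and the gripper is still holding the tension arm past its click.

- **Retainer:** I pushed the tab about 30 mm towards the stand's -y with the screwdriver tip, which pushed the retainer clear of the spindle. It fell and now lies at the -y edge of the stand's base plate. In the pictures the spindle head stands bare.
- **Screwdriver:** I laid it flat on the bench within a few millimetres of where it was at the start. The wrist and side pictures both show it lying there.
- **Tension arm:** I swung the knob along its arc and then pinched it. The tool position gives an angle of about 0.57 rad, and the tool's turn agrees. That is past the click at 0.46 and short of the stop at 0.66. The knob pushes back with about 10 N, as expected beyond the click, and the felt shoe is well clear of the spool.
- **Other things:** in the last top and side pictures the pliers, bobbin, coils and full spool look where they were. I compared them by eye only.

**Disagreements:**
- The cameras disagreed by about 2 to 4 mm on the stand's position, which was within the margins I used.
- The gripper opening read 23 mm on the 26 mm handle and 14 mm on the 16 mm knob.
- At 0.40 rad the force read about 4.4 N, below the roughly 8 N expected from the spring. A picture taken then showed the knob still between the fingers, and the force was back to about 10 N at the end.

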